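# Clamp, lock and dab specimen blocks

## Robot

A 6-joint arm with a two-finger parallel gripper is mounted at the origin on a cart in front of the work surface, level with it; the furniture and walls round the work are solid. World frame = base frame: x ahead of the robot, y to its left, z up, the work surface at z = 0. Lengths are in mm, angles in rad, forces in N, time in s.
With the tool pointing down it reaches from about 350 to 875 mm from the base axis. Payload 4.2 kg.
Tool frame: the origin (TCP) lies at the very end of the fingers, on their centre line; the grasp point (between the pads) lies 19 mm behind it; z points along the fingers, y is the line along which they close (so a half turn about z gives the same grasp; the last joint's range is limited). The gripper opens to 85 mm and grips with 20 to 120 N. Pads are 22 mm wide; open, the fingers measure 114 mm over their backs; the gripper's body (76 mm by 85 mm) begins 54 mm behind the grasp point. The pads swing forward as they close: fully open they stand 13 mm farther back than shut.
Start: joints at [1.591, 0.385, 0.008, 0, -1.194, -0.259], TCP at [147.804, 607.251, 231.312] pointing down, gripper open.
Joint ranges: [-3.14, 3.14], [-1.21, 2.06], [-1.07, 1.41], [-3.16, 2.05], [-2.99, -0.16], [-3.1, 3.1]. Speed limits (rad/s): [2.79, 2.79, 3.14, 3.14, 3.14, 3.14].

## Interface

Orientations are given as a unit quaternion [x, y, z, w].
In Python, from bench import arm gives the robot as it stands. The module is installed in compiled form; this text tells all that it offers.
- The arm moves only by the tool drive_tool, never from a script. Its argument "targets" is a list of rows, each a list of 5 numbers: the closure, from -1 (fully open) to 1 (shut), then the shift along the tool's x, y, z in mm, then the turn about the tool's z in degrees. In form: [[grip, tx, ty, tz, roll], ...]. A call has 1 to 12 rows; each row is the pose to reach, as a shift and turn from the pose commanded when the call began, along the tool's axes at that moment; what a row does not reach only later rows make up. A row lasts 1/10 s, in which the tool goes at most 50 mm and 8.59 degrees, less where a joint would pass 70% of its speed; a pose out of reach is approached as far as the arm can. A call with a gripper value outside its range is refused whole. The fingers move at their own pace and stop on an object; the grip force is fixed at half the most. Time passes only in rows, so rows that repeat a pose let the fingers close. It gives the time, the measured TCP pose, the force, the opening and the grip force at its end, in the units of the state.
- arm.read_state(): the state, without advancing time (a new reading comes with each control period).
- arm.get_image(name): name is "side" or "top" or "wrist"; returns the picture (480x640x3 uint8, blue, green, red); there is no depth.
- arm.camera_params(name): a dict with "fov_y" (degrees; the focal length in pixels is half the picture's height over the tangent of half this angle, whatever the lens; pixels are square), "cx", "cy" (the principal point, pixels), "rvec" (rotation vector, rad) and "tvec" (3), from world to camera coordinates, as OpenCV has them; the wrist camera has in their place "tool_from_camera" (4x4, takes a point from camera to tool coordinates, whose origin is the TCP and whose axes are the flange's). Camera axes: x right, y down, z forward; pixel columns grow to the right and rows downward; lengths in mm; the calibration is good to about 2 mm. A picture is of the moment at which its call begins: read the wrist's pose just before it. camera_params takes no time and is no camera call.
- arm.job_done(): hands the job in; it is judged then, once.
The state is a dict: "clock": time; "joints": joint angles; "joint_vel": joint speeds; "joint_efforts": joint torques, N m; "position": TCP position; "ee_rot": TCP orientation; "contact_force": force on the tool from outside, world axes, zero at the start; "wrist_torque": the same for the moment, N m; "gripper_width": finger opening in mm; "grasp_force": force on a finger pad.
Only numpy, scipy, OpenCV 4.12 (cv2) and the standard library are available. Lean on these libraries where they do the work, as an engineer would, in place of code of your own. Each camera call takes 0.05 s, during which the arm holds its last target. There are 200 camera calls.

## Task

Stand every specimen block that is on the bench upright in the open vice, flat on the seat with its broad faces towards the jaws, and push the sliding jaw home so that all of them are clamped against the fixed jaw, then slide the bolt fully home to lock it. Now take the dabber from its stand, rinse its tip by dipping it well into the tall beaker, dip it well into the small green cup, touch the tip to the dark spot on top of each block in turn, from the narrowest block to the widest, rinse the tip in the beaker again, and hang the dabber back in its stand. Keep the cup and the beaker upright and leave the timer, the brown bottle and the marker alone.

Things in the scene. Friction and masses are not known exactly. Their poses are not given: they have to be found in the camera images.
- vice: Low vice, fixed. Origin: underside; z up; x from the sliding to the fixed jaw (away from the robot, turned by up to 15 degrees), y along the jaws. Base x -118..48, y -95..95 mm, 10 mm thick, with a small wing to y = -134 mm under the bolt. Fixed jaw top z = 32 mm, low end cheeks at y = +-89 mm, tops z = 24 mm. A clamped block's origin lies at x = +8, z = +14 mm here.
- vice_seat (a point): Middle of the line where the fixed jaw's face meets the flat steel seat (vice x = +20, z = 14 mm). The seat reaches 64 mm back from here towards vice -x and 89 mm to either side (y). Axes as the vice's
- jaw (a joint): Sliding jaw, m: 0 = fully open (jaw gap 54 mm), grows as the jaw is pushed along the vice's +x; gap = 54 mm - joint, so 0.030 when shut on the 24 mm blocks; travel ends at 0.034. It stays where it is left (friction about 6 N). Jaw plate 166 mm wide (y), z 16..32 mm.
- bolt (a joint): Locking bolt of the vice, m: 0 = drawn back, grows as it slides along the vice's +y; at 0.024 it is fully home in its keeper hole in the side of the shut jaw. Friction about 2.5 N, stays where it is left. Its guides' tops are at z = 30 mm.
- bolt_knob (a point): Centre of the top of the bolt's upright black knob, 12 mm thick, round, free from z = 30 to its top at z = 68 mm, moving with the bolt; on the vice's -y side (its foot at vice x = -40, y = -107 mm when drawn back).
- jaw_lug (a point): Centre of the top of the black upright lug on the sliding jaw, 44 mm behind the jaw's face (vice -x side), moving with it. Lug 14 mm thick (vice x), 36 mm wide (vice y), free from z = 30 mm to its top at z = 71 mm; grip it from above or push its back to move the jaw.
- dabber: Loose white plastic dabber, 50 g, hanging upright in the stand. Origin: centre of the underside of its square collar (34 x 34 x 5 mm); z up along the tool. Above it a square handle 16 x 16 mm (faces along x and y), z 5 to 55 mm: grip here from above. Below it a 6 mm steel stem ending in a 10 mm black rubber ball, lowest point z = -85 mm.
- dabber_tip (a point): Lowest point of the dabber's rubber ball, 85 mm below the dabber's origin.
- stand: Stand for the dabber, fixed, base 70 x 60 mm; a post on its +x side carries a level fork whose prongs point to its -x (to the robot, turned by up to 23 degrees). Slot 20 mm wide, closed at x = +26 mm, open at x = -20 mm; prongs' tops z = 115 mm (nothing is higher), outer width 44 mm. Origin: underside, below the hanging point.
- stand_seat (a point): Hanging point between the prongs, level with their upper side (z = 115 mm): the dabber's origin is here when it hangs.
- cup: Small open green measuring cup, loose, 47 mm across the rim, about 36 mm across outside at the foot, 38 mm high, floor 2 mm, thin walls. Origin: centre of its underside.
- beaker: Tall open grey-green beaker, loose, 85 mm across the rim (inside about 78 mm), 58 mm at the foot, 108 mm high, floor 3 mm. Origin: centre of its underside.
- timer: White lab timer 62 x 78 x 21 mm, a bystander. Origin: underside.
- brown_bottle: Small brown bottle, 34 mm across, 66 mm high, a bystander. Origin: underside.
- marker_pen: Black marker lying on the bench, 136 mm long (its y), 12 mm thick, a bystander. Origin: underside.
- block_small: The narrowest specimen block (may be absent): aluminium on a dark steel foot 12 mm high, 32 mm wide (its y), 24 mm thick (its x), 50  mm high, roughly 132 g, standing on the bench. Origin: centre of its underside, z up.
- block_small_top (a point): Centre of that block's top face: the dark round spot, 12 mm across, 50 mm above its underside.
- block_medium: The middle specimen block (may be absent): aluminium on a dark steel foot 12 mm high, 44 mm wide (its y), 24 mm thick (its x), 50  mm high, roughly 144 g, standing on the bench. Origin: centre of its underside, z up.
- block_medium_top (a point): Centre of that block's top face: the dark round spot, 12 mm across, 50 mm above its underside.
- block_large: The widest specimen block (may be absent): aluminium on a dark steel foot 12 mm high, 56 mm wide (its y), 24 mm thick (its x), 50  mm high, roughly 156 g, standing on the bench. Origin: centre of its underside, z up.
- block_large_top (a point): Centre of that block's top face: the dark round spot, 12 mm across, 50 mm above its underside.
Mind the look-alikes: they are no part of the job. What is shaped like the stand but pink is not meant.

How it is judged:
By the outcome, as a careful person would: the job done as asked, in the order asked, and still so for the second after the job is handed in, with the robot touching nothing.
Of block_small, block_medium, block_large only 2 to 3 are there at a start; the rules pass over those that are not, and their reading is None.
At some moment in a run one of cup, block_small, block_medium, block_large may be knocked a few centimetres aside while the robot is not near it.
It also fails if it takes over 208 s, if anything falls off the work surface, if the arm or the gripper's body presses on something with over 40 N, if the wrist force passes 120 N, or if a joint passes its speed limit or range.

## Working session

There is one attempt and no reset: what is moved stays moved. The work goes in short steps, Python scripts to look and compute and a tool call to move; the robot and the scene stay as the last step left them, time stands still between calls to the robot, and variables do not carry over. Pictures are saved under pics/ and viewed, at most 14 in all, crops included, and the job is handed in when it is done.

Besides the shell and the picture viewer there is one more tool, called after ">>>" by a JSON object that holds its "fn" and its "kwargs", one argument or row to a line. drive_tool: Moves the arm, as the interface text tells. Its arguments: {"type":"object","properties":{"targets":{"type":"array","items":{"type":"array","items":{"type":"number"}}}},"required":["targets"]}

```bash
mkdir -p pics; cat > h.py <<'E'
import numpy as np, cv2
from bench import arm
from scipy.spatial.transform import Rotation as R
def cam(n, st=None):
    p=arm.camera_params(n); f=240/np.tan(np.radians(p['fov_y'])/2)
    K=np.array([[f,0,p['cx']],[0,f,p['cy']],[0,0,1.]])
    if 'rvec' in p:
        Rm=R.from_rotvec(np.ravel(p['rvec'])).as_matrix(); t=np.ravel(p['tvec']); return K,Rm.T,-Rm.T@t
    st=st or arm.read_state()
    T=np.array(p['tool_from_camera']); Rw=R.from_quat(st['ee_rot']).as_matrix()
    return K,Rw@T[:3,:3],Rw@T[:3,3]+np.array(st['position'])
def ray(c,uv,z):
    K,Rm,o=c; d=Rm@np.linalg.solve(K,[uv[0],uv[1],1.]); return o+d*(z-o[2])/d[2]
def proj(c,P):
    K,Rm,o=c; q=K@(Rm.T@(np.array(P,float)-o)); return q[:2]/q[2]
E
python3 - <<'E'
from h import *
s=arm.read_state(); print(s)
for n in("top","side","wrist"):
    cv2.imwrite(f'pics/{n}0.png',arm.get_image(n)); print(n,arm.camera_params(n))
    print(cam(n)[2])
E
```

```text
{'clock': 0.0, 'joints': array([ 1.59062311e+00,  3.85578411e-01,  6.60589351e-03, -4.77322745e-04,
       -1.19399972e+00, -2.58608880e-01]), 'joint_vel': array([-1.06718585e-06,  5.56065747e-04, -1.04080599e-03, -2.39544730e-04,
       -5.65113594e-04, -1.16461617e-03]), 'joint_efforts': array([ 8.70596523e-05, -3.92287731e+01,  1.88398987e+01,  4.18597698e+00,
       -4.71895168e-03, -4.44859722e-06]), 'position': array([147.66878934, 606.69831037, 230.20380962]), 'ee_rot': array([ 9.92870247e-01, -1.19194969e-01, -6.87032862e-05,  1.10820910e-03]), 'contact_force': array([-0.35087059,  0.84376812, -0.73609036]), 'wrist_torque': array([-0.01837855, -0.00657467, -0.01542648]), 'grasp_force': 0.0, 'gripper_width': 85.38507059454786}
top {'fov_y': 53.22552715055829, 'cx': 320.6555640493127, 'cy': 234.5728970076343, 'rvec': array([ 2.20203399, -2.18972354,  0.03432851]), 'tvec': array([ 146.17390454,  500.84095656, 1596.3299646 ])}
[ 434.09490355  133.06403702 1616.89004165]
side {'fov_y': 50.438180331408375, 'cx': 317.48687195808265, 'cy': 232.748644186234, 'rvec': array([ 2.10496593, -0.53401574,  0.28038954]), 'tvec': array([-397.86673578,  271.08695571, 1167.13034345])}
[ -36.54729643 -913.39511944  870.83463787]
wrist {'fov_y': 67.11055525623716, 'cx': 315.9559645719335, 'cy': 233.60789419429327, 'tool_from_camera': array([[-1.22453531e-04, -9.47650915e-01, -3.19308202e-01,
         8.20189317e+01],
       [ 9.99999941e-01, -1.36955521e-05, -3.42850328e-04,
        -7.59885018e-01],
       [ 3.20529325e-04, -3.19308225e-01,  9.47650861e-01,
        -1.43369865e+02],
       [ 0.00000000e+00,  0.00000000e+00,  0.00000000e+00,
         1.00000000e+00]])}
[227.62897527 588.41190652 373.85363384]
```

View pics/top0.png

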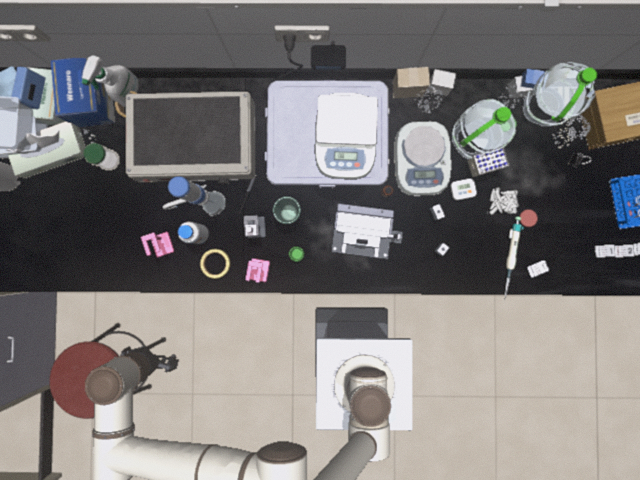

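View pics/side0.png

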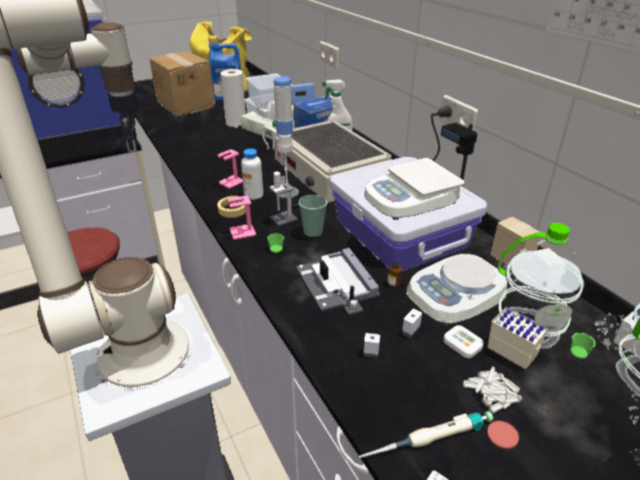

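The top view shows the vice at (363,230), with small blocks at (438,211) and (443,249). The green cup is at (296,254), the beaker at (287,210) and the grey stand at (255,226). The pink stands at (157,244) and (258,270) are decoys. In the side view there is a second green object at (583,345), so I'll enlarge to check it.

```bash
python3 - <<'E'
from h import *
t=cv2.imread('pics/top0.png'); s=cv2.imread('pics/side0.png')
a=cv2.resize(t[170:300,230:490],(800,400),interpolation=cv2.INTER_CUBIC)
b=cv2.resize(s[290:390,360:620],(520,200),interpolation=cv2.INTER_CUBIC)
c=cv2.resize(t[170:300,480:620],(215,200),interpolation=cv2.INTER_CUBIC)
cv2.imwrite('pics/c0.png',np.vstack([a,np.hstack([b,c,np.zeros((200,65,3),np.uint8)])]))
ct,cs=cam('top'),cam('side')
for n,uv,z in(('b1',(438,211),50),('b2',(443,249),50),('cup',(296,254),38),('beaker',(287,210),108),('stand',(255,226),115),('vice',(363,230),20),('white',(538,268),20)):
    P=ray(ct,uv,z);print(n,P.round(),proj(cs,P).round())
P=ray(cs,(583,345),20);print(P,proj(ct,P))
P=ray(cs,(276,242),20);print(P,proj(ct,P))
E
```

```text
b1 [ 578. -235.   50.] [412. 314.]
b2 [ 453. -251.   50.] [371. 336.]
cup [434. 230.  38.] [275. 237.]
beaker [573. 255. 108.] [313. 201.]
stand [522. 355. 115.] [283. 189.]
vice [516.   8.  20.] [337. 275.]
white [ 393. -572.   20.] [443. 477.]
[ 875.68155324 -477.20889044   20.        ] [507.85476957 123.62790746]
[436.98696932 228.30456344  20.        ] [296.72147492 253.22685183]
```

View pics/c0.png

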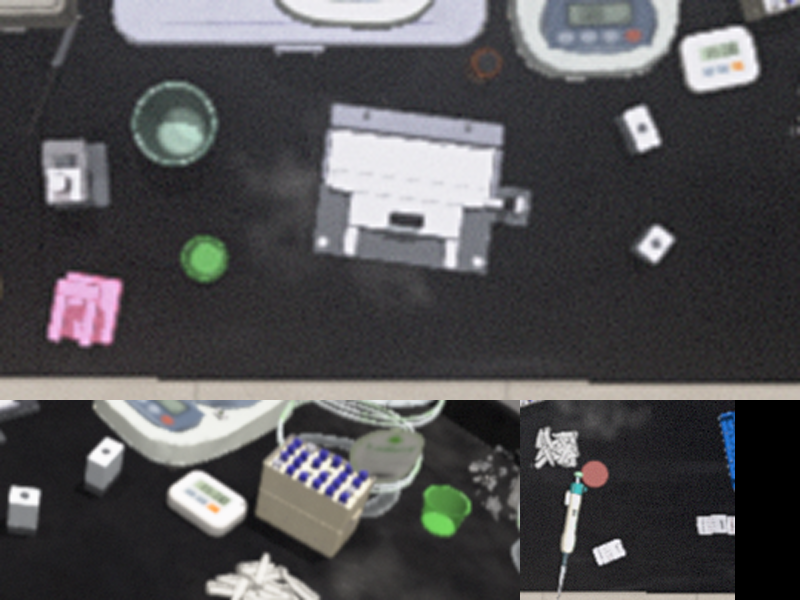

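The reachable green cup is at top (296,254), near the stand. The other green cup, at side (583,345), is at x≈876 and out of reach among the clutter. The grey stand at (255,226) fits the description because the pink ones are ruled out. Only two blocks are present: the wider one at (438,211) and the narrower one at (443,249). Next I'll measure from the wrist.

```bash
cat >> h.py <<'E'
def yaw(st=None):
    st=st or arm.read_state(); X=R.from_quat(st['ee_rot']).as_matrix()[:,0]; return np.degrees(np.arctan2(X[1],X[0]))
def plan(P,yw=None):
    s=arm.read_state(); M=R.from_quat(s['ee_rot']).as_matrix(); y0=yaw(s)
    d=M.T@(np.array(P,float)-s['position']); roll=0 if yw is None else -((yw-y0+90)%180-90)
    print('from',s['position'].round(1),'yaw %.1f'%y0,'-> shift',d.round(1),'roll %.1f'%roll)
E
python3 -c "
from h import *
plan((480,280,310),0)"
```

```text
from [147.7 606.9 230.5] yaw -13.7 -> shift [400.2 239.1 -79.1] roll -13.7
```

>>> {"fn": "drive_tool", "kwargs": {
  "targets": [
    [-1,40,24,-40,-3],
    [-1,80,48,-79,-6],
    [-1,120,72,-79,-9],
    [-1,160,96,-79,-13.7],
    [-1,200,120,-79,-13.7],
    [-1,240,143,-79,-13.7],
    [-1,280,167,-79,-13.7],
    [-1,320,191,-79,-13.7],
    [-1,360,215,-79,-13.7],
    [-1,400,239,-79,-13.7],
    [-1,400,239,-79,-13.7],
    [-1,400,239,-79,-13.7]
  ]
}}

```text
clock: 1.35
position: [480.4, 279.4, 309.8]
ee_rot: [1.0, -0.001, -0.0, 0.0]
contact_force: [-0.2, 0.4, 0.2]
gripper_width: 85.3
grasp_force: 0.0
```

```bash
python3 - <<'E'
from h import *
s=arm.read_state(); np.save('w1.npy',s,allow_pickle=True); cv2.imwrite('pics/w1.png',arm.get_image('wrist')); print(s['joint_vel'].round(3))
plan((540,-140,310),0)
E
```

```text
[ 0.045 -0.006 -0.001 -0.001  0.    -0.001]
from [479.8 280.2 309.9] yaw -0.0 -> shift [ 60.4 420.2  -0. ] roll -0.0
```

View pics/w1.png

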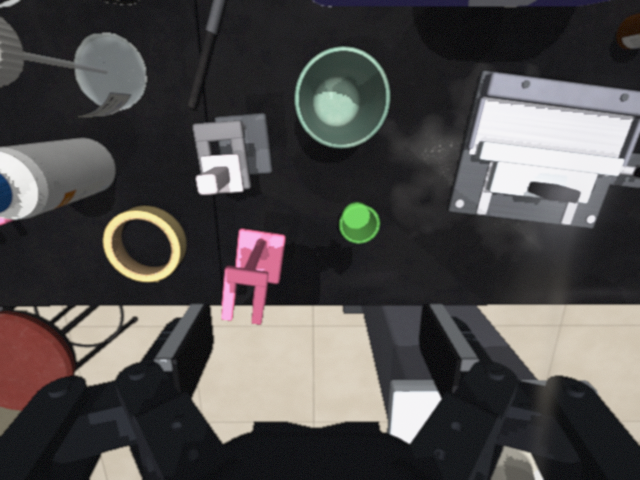

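The wrist view shows the grey stand with the dabber, handle top at (212,182). The cup rim is at (360,222), the beaker rim at (343,97), the vice at right and the marker at (207,50). Next I'll look at the blocks.

>>> {"fn": "drive_tool", "kwargs": {
  "targets": [
    [-1,10,45,0,0],
    [-1,20,90,0,0],
    [-1,30,135,0,0],
    [-1,40,180,0,0],
    [-1,50,225,0,0],
    [-1,60,270,0,0],
    [-1,60,315,0,0],
    [-1,60,360,0,0],
    [-1,60,400,0,0],
    [-1,60,420,0,0],
    [-1,60,420,0,0],
    [-1,60,420,0,0]
  ]
}}

```text
clock: 2.6
position: [540.1, -138.4, 310.2]
ee_rot: [1.0, 0.001, -0.0, -0.0]
contact_force: [0.1, 0.2, -0.2]
gripper_width: 85.3
grasp_force: 0.0
```

```bash
python3 - <<'E'
from h import *
s=arm.read_state(); np.save('w2.npy',s,allow_pickle=True); cv2.imwrite('pics/w2.png',arm.get_image('wrist'))
E
```

```text
(no output)
```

View pics/w2.png

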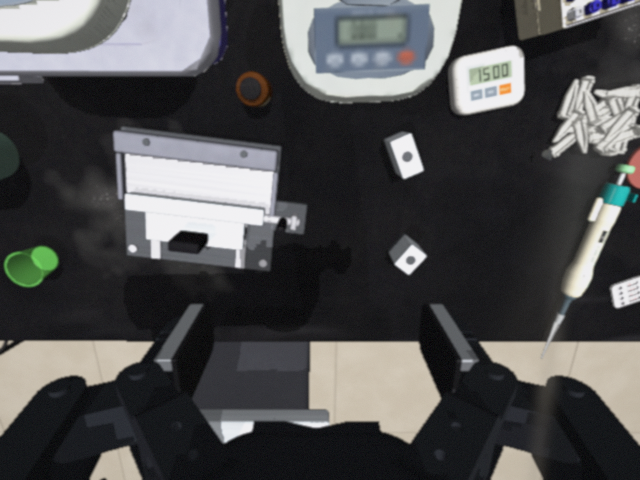

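Block 1's top is near (405,155) and block 2's near (408,255). The vice is at left, with its fixed-jaw top strip from (117,130) to (281,148). I'll extract the block tops and vice edges.

```bash
python3 - <<'E'
from h import *
s=np.load('w2.npy',allow_pickle=True).item(); c=cam('wrist',s); im=cv2.imread('pics/w2.png'); g=cv2.cvtColor(im,cv2.COLOR_BGR2GRAY)
for n,(x,y) in (('b1',(375,120)),('b2',(380,228))):
    sub=g[y:y+65,x:x+60]
    for th in (60,170,200):
        m=(sub>th).astype(np.uint8); cs,_=cv2.findContours(m,cv2.RETR_EXTERNAL,cv2.CHAIN_APPROX_NONE)
        k=max(cs,key=cv2.contourArea); r=cv2.minAreaRect(k); b=cv2.boxPoints(r)+[x,y]
        W=np.array([ray(c,p,50)[:2] for p in b]); e=np.diff(np.vstack([W,W[:1]]),axis=0)
        print(n,th,W.mean(0).round(1),np.linalg.norm(e,axis=1).round(1),np.degrees(np.arctan2(e[:2,1],e[:2,0])).round(1))
a=cv2.resize(im[115:185,375:435],(360,420),interpolation=cv2.INTER_CUBIC)
b=cv2.resize(im[220:290,375:435],(360,420),interpolation=cv2.INTER_CUBIC)
cv2.imwrite('pics/c2.png',np.hstack([a,b]))
v=cv2.resize(im[120:280,105:315],(788,600),interpolation=cv2.INTER_CUBIC); cv2.imwrite('pics/v2.png',v)
E
```

```text
b1 60 [ 577.3 -234.7] [30.4 51.5 31.6 51.9] [ -70.1 -155.1]
b1 170 [ 576.5 -236.9] [23.8 44.6 24.6 44.8] [ -70.4 -155.5]
b1 200 [ 576.3 -237.1] [23.  43.8 23.7 44.1] [ -70.2 -155.4]
b2 60 [ 458.9 -246.5] [37.8 41.7 38.7 42.7] [ -37.3 -131. ]
b2 170 [ 453.4 -251. ] [32.7 24.  33.1 24.5] [ -37.5 -131.7]
b2 200 [ 453.5 -251.2] [31.7 23.  32.1 23.5] [ -36.8 -131.2]
```

View pics/c2.png

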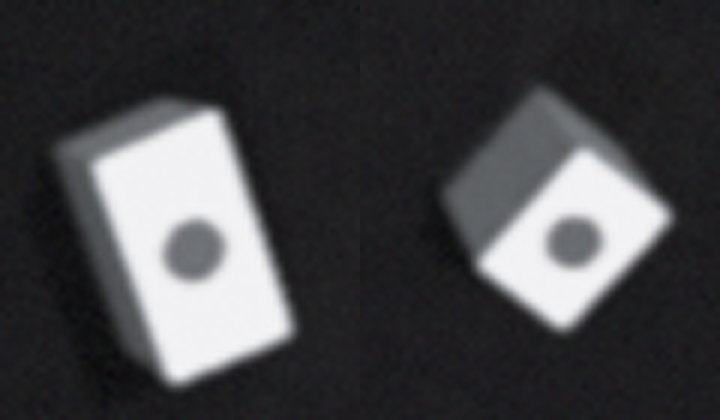

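View pics/v2.png

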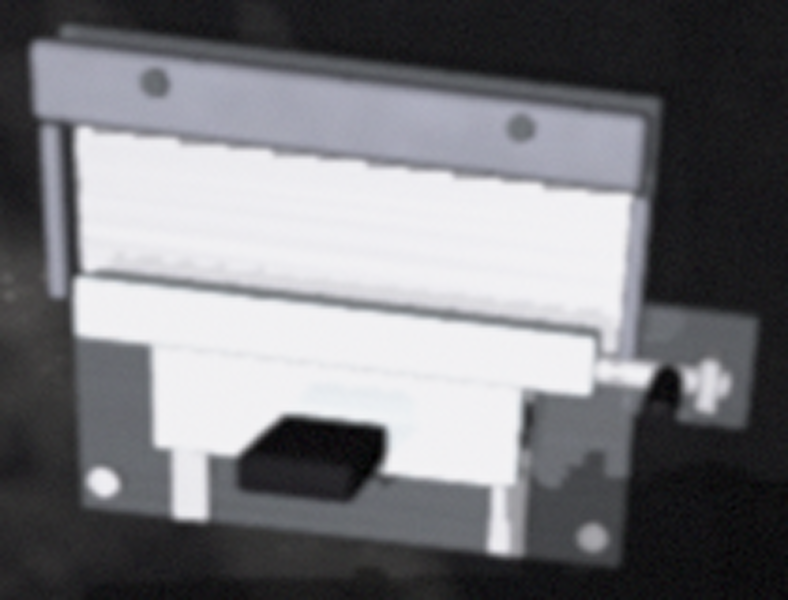

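Block 1 is 44 mm wide (medium) and block 2 is 32 mm wide (small). I'll compute the vice pose from the fixed-jaw front edge, crop (35,115) to (640,190), and the base's rear corners, crop (80,510) and (618,565).

```bash
python3 - <<'E'
from h import *
s=np.load('w2.npy',allow_pickle=True).item(); c=cam('wrist',s)
f=lambda u,v,z:ray(c,(105+u/3.752,120+v/3.75),z)
# (pixel,z)->(vice x,y)
obs=[((35,115,32),(20,95)),((640,190,32),(20,-95)),((80,510,10),(-118,95)),((618,565,10),(-118,-95))]
W=np.array([f(*o[0])[:2] for o in obs]); V=np.array([o[1] for o in obs],float)
print(W.round(1), np.linalg.norm(W[0]-W[1]),np.linalg.norm(W[2]-W[3]),np.linalg.norm(W[0]-W[2]))
wc,vc=W-W.mean(0),V-V.mean(0)
th=np.arctan2((vc[:,0]*wc[:,1]-vc[:,1]*wc[:,0]).sum(),(vc*wc).sum()); Rm=np.array([[np.cos(th),-np.sin(th)],[np.sin(th),np.cos(th)]])
o=W.mean(0)-Rm@V.mean(0); print('vice',o.round(1),np.degrees(th),(W-V@Rm.T-o).round(1))
print('lug',f(336,457,71)-0, 'exp',Rm@[-78,0]+o)
np.save('vice.npy',[*o,th])
plan((576.4,-237,120),24.6-90);plan((576.4,-237,120),24.6+90)
plan((453.5,-251,100),-37.2-90)
E
```

```text
[[579.9  92.8]
 [557.3 -90.5]
 [441.3 113.1]
 [420.4 -75.6]] 184.67828164630353 189.8201248337368 140.06026443450602
vice [548.4   4.1] -6.871592000945989 [[ 0.3 -3.2]
 [ 0.5  2.1]
 [-1.3  0.6]
 [ 0.5  0.5]]
lug [483.41614997  -0.99873635  71.        ] exp [470.91423057  13.40356519]
from [ 540.2 -138.1  310.3] yaw 0.1 -> shift [ 36.   99.1 190.3] roll 65.5
from [ 540.2 -138.1  310.3] yaw 0.1 -> shift [ 36.   99.1 190.3] roll 65.5
from [ 540.2 -138.1  310.3] yaw 0.1 -> shift [-86.9 112.8 210.3] roll -52.7
```

>>> {"fn": "drive_tool", "kwargs": {
  "targets": [
    [-1,12,33,40,8],
    [-1,24,66,80,16],
    [-1,36,99,120,24],
    [-1,36,99,160,32],
    [-1,36,99,190,40],
    [-1,36,99,190,48],
    [-1,36,99,190,56],
    [-1,36,99,190,62],
    [-1,36,99,190,65.5],
    [-1,36,99,190,65.5],
    [-1,36,99,190,65.5]
  ]
}}

```text
clock: 3.75
position: [576.6, -237.2, 120.5]
ee_rot: [0.842, -0.539, 0.0, -0.0]
contact_force: [0.2, 0.3, -0.8]
gripper_width: 85.4
grasp_force: 0.0
```

```bash
python3 - <<'E'
from h import *
plan((576.4,-237,18),24.6-90)
s=arm.read_state(); c=cam('wrist',s); im=arm.get_image('wrist'); g=cv2.cvtColor(im,cv2.COLOR_BGR2GRAY); cv2.imwrite('pics/w3.png',im)
p=proj(c,(576.4,-237,50)).astype(int); print(p)
x,y=max(p[0]-90,0),max(p[1]-90,0); sub=g[y:y+180,x:x+180]
m=(sub>190).astype(np.uint8); cs,_=cv2.findContours(m,cv2.RETR_EXTERNAL,cv2.CHAIN_APPROX_NONE)
k=max(cs,key=cv2.contourArea); b=cv2.boxPoints(cv2.minAreaRect(k))+[x,y]
W=np.array([ray(c,q,50)[:2] for q in b]); e=np.diff(np.vstack([W,W[:1]]),axis=0)
print(W.mean(0).round(1),np.linalg.norm(e,axis=1).round(1),np.degrees(np.arctan2(e[:2,1],e[:2,0])).round(1))
E
```

```text
from [ 576.6 -237.2  120.5] yaw -65.3 -> shift [-3.000e-01  1.000e-01  1.025e+02] roll 0.1
[316 248]
[ 576.2 -237.4] [23.4 43.1 23.4 44.6] [ -68.4 -156.8]
```

>>> {"fn": "drive_tool", "kwargs": {
  "targets": [
    [-1,0,0,30,0.5],
    [-1,0,0,60,0.5],
    [-1,0,0,85,0.5],
    [-1,0,0,102.5,0.5],
    [-1,0,0,102.5,0.5],
    [1,0,0,102.5,0.5],
    [1,0,0,102.5,0.5],
    [1,0,0,102.5,0.5],
    [1,0,0,102.5,0.5],
    [1,0,0,102.5,0.5],
    [1,0,0,102.5,0.5],
    [1,0,0,102.5,0.5]
  ]
}}

```text
clock: 5.0
position: [577.3, -238.8, 19.5]
ee_rot: [0.839, -0.544, 0.002, -0.0]
contact_force: [0.7, 0.4, 5.6]
gripper_width: 43.2
grasp_force: 62.7
```

```bash
cat >> h.py <<'E'
def vp(x,y,z):
    ox,oy,th=np.load('vice.npy'); return (ox+np.cos(th)*x-np.sin(th)*y, oy+np.sin(th)*x+np.cos(th)*y, z)
E
python3 - <<'E'
from h import *
plan((577,-238,140)); plan(vp(3,-40,140),-6.9)
E
```

```text
from [ 577.3 -238.8   19.5] yaw -65.9 -> shift [  -0.6   -0.3 -120.5] roll 0.0
from [ 577.3 -238.8   19.5] yaw -65.9 -> shift [-197.5  -54.9 -120.8] roll -59.0
```

>>> {"fn": "drive_tool", "kwargs": {
  "targets": [
    [1,0,0,-40,0],
    [1,0,0,-80,0],
    [1,0,0,-120,0],
    [1,-35,-10,-120,-8],
    [1,-70,-20,-120,-16],
    [1,-105,-30,-120,-24],
    [1,-140,-40,-120,-32],
    [1,-170,-48,-120,-40],
    [1,-197.5,-55,-120,-48],
    [1,-197.5,-55,-120,-56],
    [1,-197.5,-55,-120,-59],
    [1,-197.5,-55,-120,-59]
  ]
}}

```text
clock: 6.2
position: [545.3, -35.4, 137.5]
ee_rot: [0.998, -0.061, -0.001, -0.0]
contact_force: [0.1, 0.1, -0.9]
gripper_width: 43.3
grasp_force: 62.1
```

```bash
python3 - <<'E'
from h import *
plan(vp(3,-40,35),-6.9)
s=arm.read_state(); np.save('w4.npy',s,allow_pickle=True); c=cam('wrist',s); im=arm.get_image('wrist')
for P,col in ((vp(20,92,32),0),(vp(20,-92,32),0),(vp(20,0,14),1),(vp(-44,0,14),1),(vp(-118,95,10),2),(vp(-118,-95,10),2),(vp(-78,0,71),2),(vp(-40,-107,68),2)):
    p=proj(c,P); print(p.round()); cv2.circle(im,tuple(int(v) for v in p),3,[(0,0,255),(0,255,0),(255,0,0)][col],-1)
cv2.imwrite('pics/w4.png',im)
E
```

```text
from [545.3 -35.4 137.5] yaw -7.0 -> shift [  1.4   0.4 102.5] roll -0.1
[131. 207.]
[391. 206.]
[265. 201.]
[268. 278.]
[166. 352.]
[380. 351.]
[260. 358.]
[418. 307.]
```

View pics/w4.png

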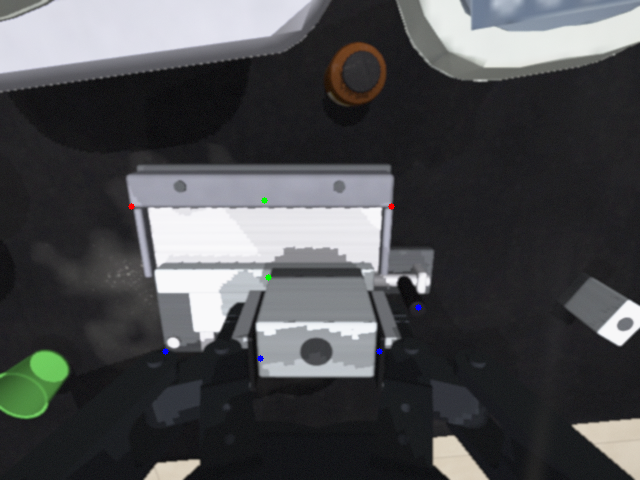

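>>> {"fn": "drive_tool", "kwargs": {
  "targets": [
    [1,1.5,0.5,40,0],
    [1,1.5,0.5,75,0],
    [1,1.5,0.5,90,0],
    [1,1.5,0.5,98,0],
    [1,1.5,0.5,102,0],
    [1,1.5,0.5,104,0],
    [1,1.5,0.5,104,0]
  ]
}}

```text
clock: 6.95
position: [548.0, -36.4, 34.5]
ee_rot: [0.998, -0.061, 0.001, -0.0]
contact_force: [-0.2, 0.6, -0.7]
gripper_width: 42.8
grasp_force: 62.1
```

>>> {"fn": "drive_tool", "kwargs": {
  "targets": [
    [1,0,0,1,0],
    [1,0,0,1.5,0],
    [1,0,0,1.5,0]
  ]
}}

```text
clock: 7.25
position: [548.1, -36.3, 33.5]
ee_rot: [0.998, -0.061, 0.001, -0.0]
contact_force: [-0.7, 0.8, 4.1]
gripper_width: 43.4
grasp_force: 62.8
```

Contact with the seat. I'll release, rise, and look at block 2 and the placement.

>>> {"fn": "drive_tool", "kwargs": {
  "targets": [
    [-0.2,0,0,1,0],
    [-0.5,0,0,1,0],
    [-0.8,0,0,1,0],
    [-0.8,0,0,1,0],
    [-0.8,0,0,-30,0],
    [-0.8,0,0,-70,0],
    [-0.8,0,0,-115,0],
    [-1,0,0,-160,0],
    [-1,0,0,-200,0],
    [-1,0,0,-200,0]
  ]
}}

```text
clock: 8.25
position: [550.8, -36.3, 239.2]
ee_rot: [0.998, -0.06, 0.007, -0.001]
contact_force: [1.0, -0.4, 0.0]
gripper_width: 85.5
grasp_force: 0.0
```

```bash
cat >> h.py <<'E'
def rect(c,g,P,z,r=60,th=190):
    p=proj(c,P).astype(int); x,y=max(p[0]-r,0),max(p[1]-r,0); sub=g[y:y+2*r,x:x+2*r]
    m=(sub>th).astype(np.uint8); cs,_=cv2.findContours(m,cv2.RETR_EXTERNAL,cv2.CHAIN_APPROX_NONE)
    k=max(cs,key=cv2.contourArea); b=cv2.boxPoints(cv2.minAreaRect(k))+[x,y]
    W=np.array([ray(c,q,z)[:2] for q in b]); e=np.diff(np.vstack([W,W[:1]]),axis=0)
    print('rect',p,W.mean(0).round(1),np.linalg.norm(e,axis=1).round(1),np.degrees(np.arctan2(e[:2,1],e[:2,0])).round(1))
E
python3 - <<'E'
from h import *
s=arm.read_state(); c=cam('wrist',s); im=arm.get_image('wrist'); g=cv2.cvtColor(im,cv2.COLOR_BGR2GRAY); cv2.imwrite('pics/w5.png',im)
rect(c,g,(453.5,-251,50),50); rect(c,g,vp(3,-40,64),64,35)
plan((453.5,-251,120),-37.2-90)
E
```

```text
rect [541 274] [ 453.3 -251. ] [32.2 23.  32.6 23.6] [ -37.2 -134.2]
rect [317 214] [549.4 -35.3] [61.7 37.5 63.9 37.5] [-96.9 174.8]
from [548.9 -36.2 235.6] yaw -7.0 -> shift [-69.4 225.1 114.6] roll -59.8
```

View pics/w5.png

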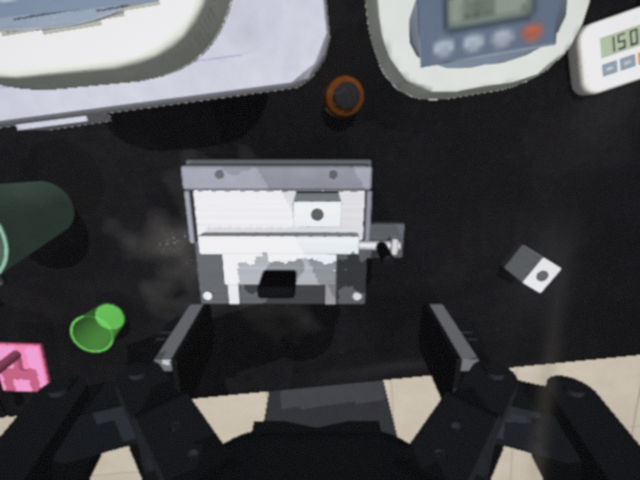

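Block 1 stands in the vice with its spot at (317,213), square to the jaws. Block 2 is unmoved, so I'll pick it up next.

>>> {"fn": "drive_tool", "kwargs": {
  "targets": [
    [-1,-14,45,0,-8],
    [-1,-28,90,20,-16],
    [-1,-42,135,40,-24],
    [-1,-56,180,60,-32],
    [-1,-69.5,225,80,-40],
    [-1,-69.5,225,115,-48],
    [-1,-69.5,225,115,-56],
    [-1,-69.5,225,115,-59.8],
    [-1,-69.5,225,115,-59.8],
    [-1,-69.5,225,115,-59.8]
  ]
}}

```text
clock: 9.3
position: [450.5, -251.1, 116.5]
ee_rot: [0.896, 0.444, -0.001, -0.001]
contact_force: [-0.1, 1.5, -0.1]
gripper_width: 85.4
grasp_force: 0.0
```

```bash
python3 - <<'E'
from h import *
plan((453.3,-251,18),-37.2-90)
s=arm.read_state(); c=cam('wrist',s); g=cv2.cvtColor(arm.get_image('wrist'),cv2.COLOR_BGR2GRAY)
rect(c,g,(453.3,-251,50),50,90)
E
```

```text
from [ 450.5 -251.1  116.5] yaw 52.7 -> shift [ 1.9  2.3 98.5] roll -0.1
rect [320 249] [ 453.4 -251. ] [31.1 24.  32.2 24. ] [ -37.3 -125.8]
```

>>> {"fn": "drive_tool", "kwargs": {
  "targets": [
    [-1,2,2.3,30,0],
    [-1,2,2.3,60,0],
    [-1,2,2.3,85,0],
    [-1,2,2.3,98,0],
    [-1,2,2.3,98,0],
    [1,2,2.3,98,0],
    [1,2,2.3,98,0],
    [1,2,2.3,98,0],
    [1,2,2.3,98,0],
    [1,2,2.3,98,0],
    [1,2,2.3,98,0],
    [1,2,2.3,98,0]
  ]
}}

```text
clock: 10.55
position: [454.8, -251.3, 20.4]
ee_rot: [0.896, 0.445, 0.001, 0.001]
contact_force: [-1.4, 0.2, 6.0]
gripper_width: 30.9
grasp_force: 60.6
```

```bash
python3 - <<'E'
from h import *
plan((453.3,-251,140)); plan(vp(3,38,140),-6.9)
E
```

```text
from [ 454.8 -251.3   20.4] yaw 52.8 -> shift [  -0.6   -1.2 -119.6] roll 0.0
from [ 454.8 -251.3   20.4] yaw 52.8 -> shift [ 294.4  -96.1 -119.6] roll 59.7
```

>>> {"fn": "drive_tool", "kwargs": {
  "targets": [
    [1,0,0,-40,0],
    [1,0,0,-80,0],
    [1,0,0,-120,0],
    [1,40,-13,-120,8],
    [1,80,-26,-120,16],
    [1,120,-39,-120,24],
    [1,160,-52,-120,32],
    [1,200,-65,-120,40],
    [1,240,-78,-120,48],
    [1,280,-91,-120,56],
    [1,294.5,-96,-120,59.7],
    [1,294.5,-96,-120,59.7]
  ]
}}

```text
clock: 11.75
position: [555.7, 43.7, 138.5]
ee_rot: [0.998, -0.059, -0.0, -0.0]
contact_force: [-0.5, -0.5, -1.4]
gripper_width: 31.3
grasp_force: 60.1
```

```bash
python3 - <<'E'
from h import *
plan(vp(3,38,34.4),-6.9)
E
```

```text
from [555.7  43.7 138.5] yaw -6.7 -> shift [  0.5   2.2 104.1] roll 0.2
```

>>> {"fn": "drive_tool", "kwargs": {
  "targets": [
    [1,0.5,2,40,0.2],
    [1,0.5,2,75,0.2],
    [1,0.5,2,92,0.2],
    [1,0.5,2,100,0.2],
    [1,0.5,2,103,0.2],
    [1,0.5,2,105,0.2],
    [1,0.5,2,105,0.2]
  ]
}}

```text
clock: 12.45
position: [556.4, 39.5, 35.2]
ee_rot: [0.998, -0.062, 0.001, -0.0]
contact_force: [0.4, 0.1, -2.1]
gripper_width: 31.3
grasp_force: 60.1
```

>>> {"fn": "drive_tool", "kwargs": {
  "targets": [
    [1,0,0,1,0],
    [1,0,0,1.5,0],
    [1,0,0,1.5,0]
  ]
}}

```text
clock: 12.75
position: [556.6, 39.7, 34.4]
ee_rot: [0.998, -0.061, 0.001, -0.0]
contact_force: [-2.0, -0.7, 4.9]
gripper_width: 31.1
grasp_force: 61.1
```

>>> {"fn": "drive_tool", "kwargs": {
  "targets": [
    [0,0,0,1,0],
    [-0.2,0,0,1,0],
    [-0.2,0,0,1,0],
    [-0.2,0,0,1,0],
    [-0.2,0,0,-30,0],
    [-0.2,0,0,-70,0],
    [-0.2,0,0,-115,0],
    [-1,0,0,-150,0],
    [-1,0,0,-190,0],
    [-1,0,0,-190,0],
    [-1,0,0,-190,0]
  ]
}}

```text
clock: 13.85
position: [556.0, 39.7, 223.7]
ee_rot: [0.998, -0.062, 0.001, -0.001]
contact_force: [-0.2, -0.6, -0.0]
gripper_width: 85.3
grasp_force: 0.0
```

```bash
python3 - <<'E'
from h import *
s=arm.read_state(); c=cam('wrist',s); im=arm.get_image('wrist'); cv2.imwrite('pics/w6full.png',im)
for P in (vp(20,0,32),vp(3,38,64),vp(3,-40,64),vp(-78,0,71),vp(-40,-107,68),vp(-68,0,71)): print(proj(c,P).round())
p=proj(c,vp(-20,0,30)).astype(int); x,y=max(p[0]-130,0),max(p[1]-90,0)
cv2.imwrite('pics/w6.png',cv2.resize(im[y:y+200,x:x+266],(800,600),interpolation=cv2.INTER_CUBIC)); print(x,y)
E
```

```text
[356. 186.]
[315. 212.]
[405. 212.]
[357. 299.]
[478. 260.]
[357. 290.]
224 135
```

View pics/w6.png

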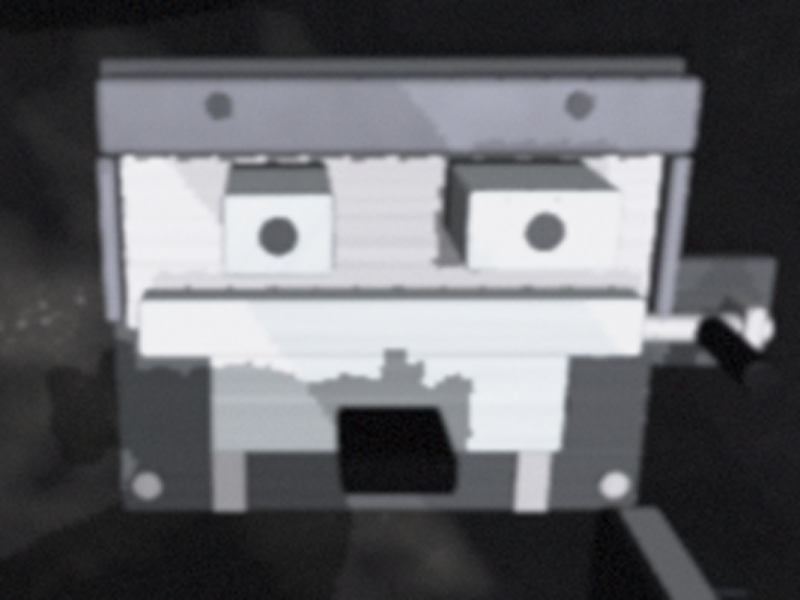

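Both blocks stand square in the vice, with spots at crop (278,236) and (545,231). Now I'll push the jaw with closed fingers behind the lug at crop (400,450).

```bash
python3 - <<'E'
from h import *
plan(vp(-116,0,150),-6.9);plan(vp(-116,0,42),-6.9);plan(vp(-66,0,42),-6.9)
E
```

```text
from [555.3  39.5 222.3] yaw -7.1 -> shift [-118.4   36.5   72.4] roll -0.2
from [555.3  39.5 222.3] yaw -7.1 -> shift [-118.3   36.5  180.4] roll -0.2
from [555.3  39.5 222.3] yaw -7.1 -> shift [-68.3  36.3 180.3] roll -0.2
```

>>> {"fn": "drive_tool", "kwargs": {
  "targets": [
    [1,-40,12,24,0],
    [1,-80,24,48,0],
    [1,-118,36.5,72,0],
    [1,-118,36.5,100,0],
    [1,-118,36.5,140,0],
    [1,-118,36.5,180,0],
    [1,-118,36.5,180,0],
    [1,-113,36.5,180,0],
    [1,-108,36.5,180,0],
    [1,-103,36.5,180,0],
    [1,-103,36.5,180,0]
  ]
}}

```text
clock: 15.0
position: [451.1, 16.4, 44.3]
ee_rot: [0.998, -0.062, 0.002, -0.001]
contact_force: [1.0, -0.3, 0.2]
gripper_width: 0.5
grasp_force: 0.0
```

>>> {"fn": "drive_tool", "kwargs": {
  "targets": [
    [1,3,0,2,0],
    [1,6,0,2,0],
    [1,9,0,2,0],
    [1,12,0,2,0],
    [1,15,0,2,0],
    [1,18,0,2,0],
    [1,21,0,2,0],
    [1,24,0,2,0],
    [1,27,0,2,0],
    [1,30,0,2,0],
    [1,32,0,2,0]
  ]
}}

```text
clock: 16.1
position: [478.1, 11.6, 40.2]
ee_rot: [0.998, -0.062, -0.003, 0.001]
contact_force: [-6.2, 3.3, 4.2]
gripper_width: -0.2
grasp_force: 3.6
```

>>> {"fn": "drive_tool", "kwargs": {
  "targets": [
    [1,2,0,0,0],
    [1,4,0,0,0],
    [1,6,0,0,0],
    [1,6,0,0,0]
  ]
}}

```text
clock: 16.5
position: [481.8, 10.7, 39.8]
ee_rot: [0.998, -0.063, -0.005, 0.001]
contact_force: [-10.5, 5.5, 6.2]
gripper_width: 0.0
grasp_force: 5.7
```

>>> {"fn": "drive_tool", "kwargs": {
  "targets": [
    [1,2,0,0,0],
    [1,4,0,0,0],
    [1,6,0,0,0],
    [1,6,0,0,0]
  ]
}}

```text
clock: 16.9
position: [481.4, 9.3, 38.7]
ee_rot: [0.998, -0.063, -0.012, 0.002]
contact_force: [-22.9, 11.5, 13.5]
gripper_width: -0.1
grasp_force: 12.2
```

Jaw stalled at about 27 N, near the expected travel. I'll back off, rise and check.

>>> {"fn": "drive_tool", "kwargs": {
  "targets": [
    [1,-8,0,0,0],
    [1,-20,0,-5,0],
    [1,-20,0,-45,0],
    [1,-20,0,-90,0],
    [1,-20,40,-130,0],
    [1,-20,80,-150,0],
    [1,-20,80,-150,0]
  ]
}}

```text
clock: 17.6
position: [464.6, -69.1, 195.3]
ee_rot: [0.998, -0.064, 0.005, -0.001]
contact_force: [-0.1, -0.7, -0.6]
gripper_width: 0.1
grasp_force: 0.0
```

```bash
python3 - <<'E'
from h import *
s=arm.read_state(); c=cam('wrist',s); im=arm.get_image('wrist'); print(s['position'])
for n,P in dict(jawface=vp(-4,0,32),lug=vp(-48,0,71),bsm=vp(8,38,64),bmed=vp(8,-40,64),knob=vp(-40,-107,68)).items(): q=proj(c,P);print(n,q.round());cv2.circle(im,tuple(int(v) for v in q),1,(0,0,255),-1)
p=proj(c,vp(-20,-20,30)).astype(int); x,y=max(p[0]-160,0),max(p[1]-100,0)
cv2.imwrite('pics/w7.png',cv2.resize(im[y:y+240,x:x+320],(800,600),interpolation=cv2.INTER_CUBIC)); print(x,y)
plan(vp(-40,-142,120),-6.9);plan(vp(-40,-142,42),-6.9);plan(vp(-40,-103.5,42),-6.9)
E
```

```text
[464.62801745 -69.1330077  195.34364084]
jawface [216. 130.]
lug [207. 192.]
bsm [150. 114.]
bmed [258. 114.]
knob [349. 180.]
81 49
from [463.8 -68.  193.3] yaw -7.3 -> shift [35.3 60.2 73.4] roll -0.4
from [463.8 -68.  193.3] yaw -7.3 -> shift [ 34.9  60.4 151.4] roll -0.4
from [463.8 -68.  193.3] yaw -7.3 -> shift [ 34.6  21.9 151.5] roll -0.4
```

View pics/w7.png

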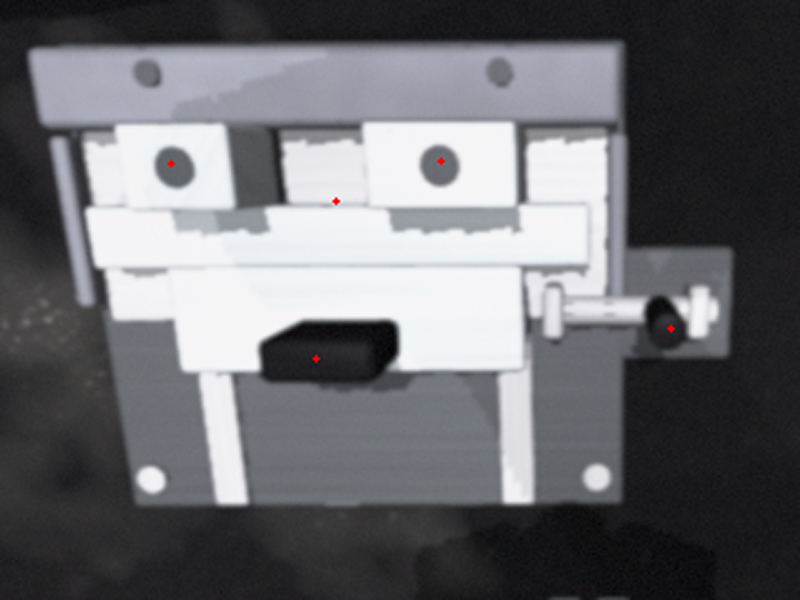

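The jaw is closed on both blocks: spots at (173,165) and (440,163) match prediction, as does the lug. The knob is at (668,325). Now I'll push the bolt.

>>> {"fn": "drive_tool", "kwargs": {
  "targets": [
    [1,17,30,20,0],
    [1,35,60,70,0],
    [1,35,60,110,0],
    [1,35,60,151,0],
    [1,35,60,151,0],
    [1,35,55,151,0],
    [1,35,50,151,0],
    [1,35,46,151,0],
    [1,35,42,151,0],
    [1,35,38,151,0],
    [1,35,34,151,0],
    [1,35,30,151,0]
  ]
}}

```text
clock: 18.85
position: [494.4, -100.2, 40.3]
ee_rot: [0.998, -0.062, 0.0, -0.0]
contact_force: [1.0, -2.9, 1.9]
gripper_width: 0.1
grasp_force: 1.4
```

>>> {"fn": "drive_tool", "kwargs": {
  "targets": [
    [1,0,-3,0,0],
    [1,0,-6,0,0],
    [1,0,-9,0,0],
    [1,0,-11,0,0],
    [1,0,-12,0,0],
    [1,0,-12,0,0]
  ]
}}

```text
clock: 19.45
position: [494.8, -92.3, 39.9]
ee_rot: [0.998, -0.062, -0.001, 0.002]
contact_force: [3.3, -24.4, 0.7]
gripper_width: -0.3
grasp_force: 11.7
```

Hard stop at the expected place. I'll back off and verify the bolt; next stop is the stand area.

>>> {"fn": "drive_tool", "kwargs": {
  "targets": [
    [1,0,6,0,0],
    [1,0,14,-5,0],
    [1,0,14,-50,0],
    [1,0,14,-100,0],
    [1,0,14,-150,0],
    [1,0,14,-180,0],
    [1,0,14,-180,0]
  ]
}}

```text
clock: 20.15
position: [496.4, -102.0, 225.2]
ee_rot: [0.998, -0.061, 0.005, -0.001]
contact_force: [-0.1, -0.1, 0.4]
gripper_width: -0.1
grasp_force: 0.0
```

```bash
python3 - <<'E'
from h import *
s=arm.read_state(); c=cam('wrist',s); im=arm.get_image('wrist')
q=[proj(c,vp(-40,y,68)) for y in(-107,-83)]; print(q)
x,y=(np.mean(q,0)-40).astype(int); sub=im[y:y+80,x:x+80]; cv2.imwrite('pics/w8.png',im)
g=cv2.cvtColor(sub,cv2.COLOR_BGR2GRAY); m=(g<25).astype(np.uint8)
n,l,st,ce=cv2.connectedComponentsWithStats(m)
for i in range(1,n):
    if st[i,4]>30: print(st[i],ce[i]+[x,y])
big=cv2.resize(im[y-40:y+100,x-60:x+126],(797,600),interpolation=cv2.INTER_CUBIC); cv2.imwrite('pics/w8c.png',big)
# stand & dabber from w1
s=np.load('w1.npy',allow_pickle=True).item(); c=cam('wrist',s)
im=cv2.imread('pics/w1.png'); cv2.imwrite('pics/w1c.png',cv2.resize(im[100:220,170:330],(800,600),interpolation=cv2.INTER_CUBIC))
h=ray(c,(205,184),170); print('handle',h); plan((h[0]-40,h[1],310),0)
E
```

```text
[array([312.11675801, 215.72281137]), array([284.28572287, 215.77490731])]
[24 28 10 11 64] [287.171875 207.171875]
[ 45  71  19   9 129] [310.91472868 250.75193798]
handle [508.5024139  367.73130244 170.        ]
from [ 494.7 -101.8  222.2] yaw -7.1 -> shift [ -83.2 -462.9  -87.3] roll -7.1
```

View pics/w8c.png

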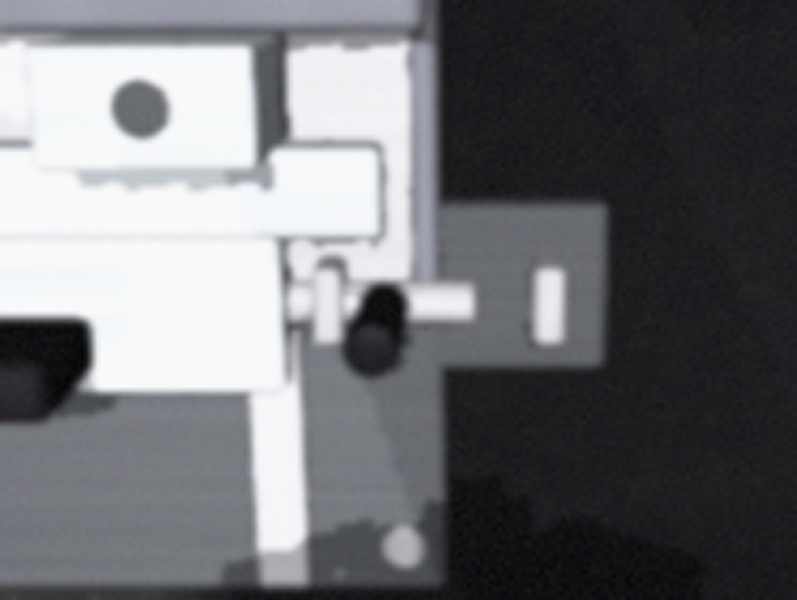

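The bolt is in the keeper: the knob at (372,350) is at its predicted home position. Next I'll look over the dabber.

>>> {"fn": "drive_tool", "kwargs": {
  "targets": [
    [-1,0,-40,-20,0],
    [-1,-8,-85,-45,0],
    [-1,-16,-130,-70,0],
    [-1,-22,-175,-87,0],
    [-1,-28,-220,-87,0],
    [-1,-34,-265,-87,-2],
    [-1,-40,-310,-87,-4],
    [-1,-40,-355,-87,-6],
    [-1,-40,-400,-87,-7],
    [-1,-40,-440,-87,-7],
    [-1,-40,-463,-87,-7],
    [-1,-40,-463,-87,-7]
  ]
}}

```text
clock: 21.4
position: [510.2, 364.7, 302.9]
ee_rot: [1.0, 0.001, -0.002, 0.002]
contact_force: [-0.6, -0.4, -0.6]
gripper_width: 85.6
grasp_force: 0.0
```

```bash
python3 - <<'E'
from h import *
import time
s=arm.read_state(); np.save('w9.npy',s,allow_pickle=True); c=cam('wrist',s); im=arm.get_image('wrist'); cv2.imwrite('pics/w9f.png',im); print(s['position'],yaw(s))
p=proj(c,(508.5,367.7,150)).astype(int); print(p)
x,y=max(p[0]-90,0),max(p[1]-80,0); print(x,y)
cv2.imwrite('pics/w9.png',cv2.resize(im[y:y+150,x:x+200],(800,600),interpolation=cv2.INTER_CUBIC))
print(ray(cam('top'),(250.2,230.1),170))
E
```

```text
[510.20278595 364.74967852 302.89743955] 0.10055130381590992
[312 215]
222 135
[505.89158532 360.88490244 170.        ]
```

View pics/w9.png

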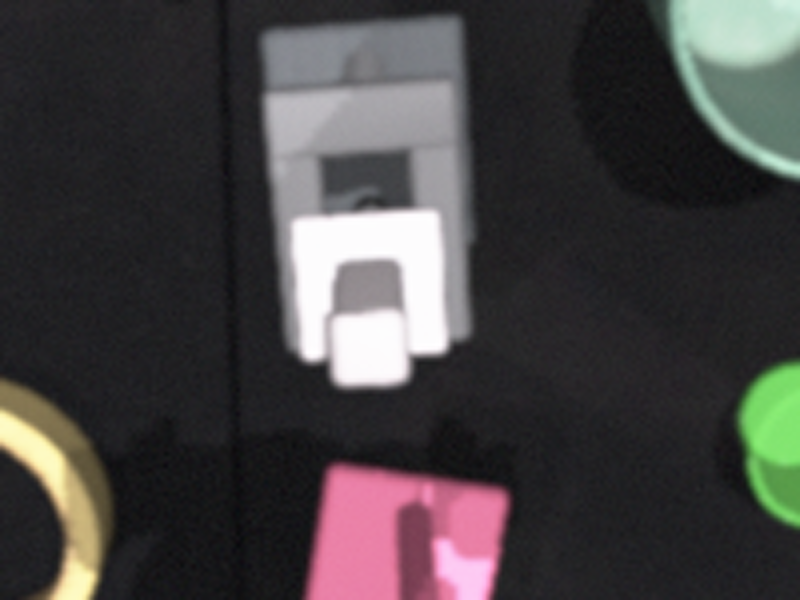

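The dabber's handle top is at crop (370,348) and its collar centre at (370,285). Stand and collar are turned about +2.5°. The grey stand is confirmed against the pink one below.

```bash
python3 - <<'E'
from h import *
s=np.load('w9.npy',allow_pickle=True).item(); c=cam('wrist',s)
f=lambda u,v,z:ray(c,(222+u/4,135+v/4),z)[:2].round(1)
print(f(370,348,170),f(370,285,120))
C=[f(*q,120) for q in((293,217),(440,211),(447,352),(302,360))]; print(C)
K=[f(*q,170) for q in((330,312),(408,308),(410,385),(333,388))]; print(K)
print(f(318,150,115),f(412,148,115), f(265,88,115),f(452,80,115))
P=f(370,285,120); plan((P[0],P[1],200),2.5); plan((P[0],P[1],130),2.5)
E
```

```text
[508.5 366.3] [508.4 366.4]
[array([524.4, 384. ]), array([525.8, 350.4]), array([492.2, 348.2]), array([490.2, 382.4])]
[array([515.9, 374.2]), array([516.7, 358.8]), array([500.7, 358.3]), array([500.1, 373.8])]
[538.9 378.3] [539.4 356.8] [552.8 390. ] [554.6 347.9]
from [510.2 363.2 303.6] yaw 0.0 -> shift [ -1.3  -3.6 103.6] roll -2.5
from [510.2 363.2 303.6] yaw 0.0 -> shift [ -1.   -3.8 173.6] roll -2.5
```

>>> {"fn": "drive_tool", "kwargs": {
  "targets": [
    [-1,-1,-3.5,40,-2.5],
    [-1,-1,-3.5,80,-2.5],
    [-1,-1,-3.7,120,-2.5],
    [-1,-1,-3.8,155,-2.5],
    [-1,-1,-3.8,172,-2.5],
    [-1,-1,-3.8,172,-2.5],
    [-1,-1,-3.8,172,-2.5]
  ]
}}

```text
clock: 22.15
position: [510.4, 365.1, 135.1]
ee_rot: [1.0, 0.021, -0.0, 0.0]
contact_force: [0.6, 0.8, 0.5]
gripper_width: 85.5
grasp_force: 0.0
```

```bash
python3 -c "
from h import *
plan((508.4,366.4,130),2.5)"
```

```text
from [510.4 365.1 135.1] yaw 2.4 -> shift [-2.  -1.4  5.1] roll -0.1
```

>>> {"fn": "drive_tool", "kwargs": {
  "targets": [
    [-1,-2,-1.3,4,0],
    [-1,-2,-1.3,4,0],
    [0,-2,-1.3,4,0],
    [0.5,-2,-1.3,4,0],
    [1,-2,-1.3,4,0],
    [1,-2,-1.3,4,0],
    [1,-2,-1.3,4,0],
    [1,-2,-1.3,4,0],
    [1,-2,-1.3,4,0]
  ]
}}

```text
clock: 23.05
position: [508.3, 367.1, 130.9]
ee_rot: [1.0, 0.021, 0.0, -0.0]
contact_force: [0.7, -1.0, 1.4]
gripper_width: 15.1
grasp_force: 58.5
```

>>> {"fn": "drive_tool", "kwargs": {
  "targets": [
    [1,0,0,-20,0],
    [1,0,0,-45,0],
    [1,0,0,-75,0],
    [1,0,0,-110,0],
    [1,0,0,-130,0],
    [1,0,0,-130,0],
    [1,0,0,-130,0]
  ]
}}

```text
clock: 23.75
position: [507.7, 366.8, 260.2]
ee_rot: [1.0, 0.021, -0.001, -0.0]
contact_force: [-0.4, 0.2, -0.8]
gripper_width: 15.5
grasp_force: 58.4
```

```bash
cat >> h.py <<'E'
def green(im,c,lo,hi,z,name,amin=150):
    hsv=cv2.cvtColor(im,cv2.COLOR_BGR2HSV); m=cv2.inRange(hsv,lo,hi); m=cv2.morphologyEx(m,cv2.MORPH_CLOSE,np.ones((5,5)))
    cs,_=cv2.findContours(m,cv2.RETR_EXTERNAL,cv2.CHAIN_APPROX_NONE)
    for k in cs:
        if cv2.contourArea(k)>amin:
            W=np.array([ray(c,p,z)[:2] for p in k[:,0]],np.float32); (o,r)=cv2.minEnclosingCircle(W)
            x,y,w,h=cv2.boundingRect(k); print(name,(x,y,w,h),'circle@z',np.round(o,1),round(r,1))
E
python3 - <<'E'
from h import *
s1=np.load('w1.npy',allow_pickle=True).item(); i1=cv2.imread('pics/w1.png')
s=arm.read_state(); c=cam('wrist',s); im=arm.get_image('wrist'); cv2.imwrite('pics/w10.png',im); t=arm.get_image('top'); cv2.imwrite('pics/t10.png',t); print(s['position'],s['gripper_width'])
print(cv2.cvtColor(i1,cv2.COLOR_BGR2HSV)[[55,97,135,220],[320,340,330,360]])
for I,C,n in((i1,cam('wrist',s1),'w1'),(im,c,'now'),(t,cam('top'),'top')):
    green(I,C,(45,120,60),(75,255,255),38,n+' cup')
    green(I,C,(65,30,40),(90,130,255),108,n+' beaker',250)
E
```

```text
[507.7122604  366.79993368 260.21139941] 15.53910477156825
[[ 73  45 215]
 [ 73  43 210]
 [ 75  56 110]
 [ 56 133 211]]
w1 cup (339, 202, 41, 41) circle@z [436.6 228.6] 26.0
w1 beaker (294, 45, 97, 104) circle@z [573.2 256.7] 43.7
now cup (415, 240, 48, 46) circle@z [439.5 231.3] 30.0
now beaker (395, 82, 120, 113) circle@z [572.5 261.5] 47.8
top cup (461, 107, 51, 38) circle@z [ 860.9 -396.4] 98.7
top cup (551, 68, 47, 53) circle@z [ 971.  -688.7] 109.0
top beaker (272, 194, 32, 32) circle@z [573.8 257.1] 53.3
top beaker (84, 142, 21, 21) circle@z [753.7 873.9] 35.0
```

```bash
python3 -c "
from h import *
plan((573,256,258));plan((573,256,132))"
```

```text
from [507.5 366.4 258.9] yaw 2.4 -> shift [ 60.8 113.    0.9] roll 0.0
from [507.5 366.4 258.9] yaw 2.4 -> shift [ 61.2 112.8 126.9] roll 0.0
```

>>> {"fn": "drive_tool", "kwargs": {
  "targets": [
    [1,15,30,0,0],
    [1,30,60,0,0],
    [1,45,90,0,0],
    [1,61,113,0,0],
    [1,61,113,0,0],
    [1,61,113,0,0],
    [1,61,113,40,0],
    [1,61,113,80,0],
    [1,61,113,110,0],
    [1,61,113,127,0],
    [1,61,113,127,0],
    [1,61,113,127,0]
  ]
}}

```text
clock: 25.05
position: [573.8, 257.5, 134.0]
ee_rot: [1.0, 0.022, 0.0, 0.0]
contact_force: [1.6, 1.0, 0.4]
gripper_width: 15.3
grasp_force: 58.6
```

>>> {"fn": "drive_tool", "kwargs": {
  "targets": [
    [1,0,0,3,0],
    [1,0,0,3,0],
    [1,0,0,3,0],
    [1,0,0,-35,0],
    [1,0,0,-80,0],
    [1,0,0,-127,0],
    [1,0,0,-127,0],
    [1,-45,4,-127,0],
    [1,-90,8,-127,0],
    [1,-135,12,-127,0],
    [1,-180,15,-127,0],
    [1,-220,18,-127,0]
  ]
}}

```text
clock: 26.25
position: [353.1, 228.6, 261.1]
ee_rot: [1.0, 0.021, 0.0, -0.001]
contact_force: [-0.8, 1.4, -0.4]
gripper_width: 15.4
grasp_force: 58.6
```

>>> {"fn": "drive_tool", "kwargs": {
  "targets": [
    [1,0,0,0,0],
    [1,0,0,0,0],
    [1,0,0,0,0]
  ]
}}

```text
clock: 26.55
position: [355.5, 229.8, 261.3]
ee_rot: [1.0, 0.021, 0.001, -0.001]
contact_force: [-0.2, 0.4, -1.1]
gripper_width: 15.2
grasp_force: 58.6
```

```bash
python3 - <<'E'
from h import *
s=arm.read_state(); c=cam('wrist',s); im=arm.get_image('wrist'); cv2.imwrite('pics/w11.png',im); print(s['position'],c[2])
green(im,c,(45,120,60),(75,255,255),38,'cup')
plan((434.5,228,258))
E
```

```text
[355.53875603 229.79238599 261.29115238] [437.52295254 233.90999912 404.75048195]
cup (297, 89, 51, 53) circle@z [434.4 228.5] 24.5
from [355.7 229.8 261. ] yaw 2.4 -> shift [78.7  5.   3. ] roll 0.0
```

>>> {"fn": "drive_tool", "kwargs": {
  "targets": [
    [1,40,2.5,3,0],
    [1,79,5,3,0],
    [1,79,5,40,0],
    [1,79,5,80,0],
    [1,79,5,90,0],
    [1,79,5,90,0],
    [1,79,5,90,0]
  ]
}}

```text
clock: 27.3
position: [435.3, 228.5, 172.2]
ee_rot: [1.0, 0.021, 0.001, -0.001]
contact_force: [0.5, 0.5, 0.3]
gripper_width: 15.2
grasp_force: 58.6
```

```bash
python3 -c "
from h import *
plan((434.4,228.5,110))"
```

```text
from [435.3 228.5 172.2] yaw 2.4 -> shift [-1.1  0.  62.2] roll 0.0
```

>>> {"fn": "drive_tool", "kwargs": {
  "targets": [
    [1,-1,0,20,0],
    [1,-1,0,40,0],
    [1,-1,0,55,0],
    [1,-1,0,61,0],
    [1,-1,0,62,0],
    [1,-1,0,62,0],
    [1,-1,0,62,0]
  ]
}}

```text
clock: 28.0
position: [433.7, 228.3, 110.1]
ee_rot: [1.0, 0.021, 0.001, -0.001]
contact_force: [0.3, -0.8, -1.3]
gripper_width: 15.5
grasp_force: 58.6
```

>>> {"fn": "drive_tool", "kwargs": {
  "targets": [
    [1,0,0,-25,0],
    [1,0,0,-60,0],
    [1,0,0,-100,0],
    [1,0,0,-100,0],
    [1,10,40,-100,0],
    [1,20,80,-100,2],
    [1,30,120,-100,4],
    [1,35,160,-100,6],
    [1,38,190,-100,9.3],
    [1,38,190,-100,9.3],
    [1,38,190,-100,9.3]
  ]
}}

```text
clock: 29.1
position: [479.0, 38.9, 209.0]
ee_rot: [0.998, -0.061, 0.0, -0.0]
contact_force: [0.6, 0.1, -0.1]
gripper_width: 15.7
grasp_force: 58.8
```

```bash
python3 - <<'E'
from h import *
s=arm.read_state(); c=cam('wrist',s); im=arm.get_image('wrist'); cv2.imwrite('pics/w12.png',im); g=cv2.cvtColor(im,cv2.COLOR_BGR2GRAY)
for n,P in(('small',vp(8,38,64)),('med',vp(8,-40,64))):
    p=proj(c,P).astype(int); r=22; sub=g[p[1]-r:p[1]+r,p[0]-r:p[0]+r]; m=(sub<150).astype(np.uint8)
    k,l,st,ce=cv2.connectedComponentsWithStats(m)
    for i in range(1,k):
        if st[i,4]>60: q=ce[i]+p-r; W=ray(c,q,64); print(n,p,st[i],W.round(1)); 
    print('expected',np.round(P,1))
plan((*vp(8,38,0)[:2],200))
E
```

```text
small [301 113] [ 17  17  14  14 154] [559.9  40.3  64. ]
expected [560.8  40.8  64. ]
med [404 113] [ 15  17  14  14 159] [550.6 -35.9  64. ]
expected [551.5 -36.6  64. ]
from [479.   39.6 209. ] yaw -6.9 -> shift [ 81.1 -11.1   9. ] roll 0.0
```

>>> {"fn": "drive_tool", "kwargs": {
  "targets": [
    [1,40,-5,9,0],
    [1,80.5,-10.7,9,0],
    [1,80.5,-10.7,9,0],
    [1,80.5,-10.7,30,0],
    [1,80.5,-10.7,35,0],
    [1,80.5,-10.7,35,0],
    [1,80.5,-10.7,35,0]
  ]
}}

```text
clock: 29.85
position: [560.3, 41.0, 174.6]
ee_rot: [0.998, -0.059, 0.001, -0.0]
contact_force: [-0.7, 0.1, -0.4]
gripper_width: 15.3
grasp_force: 58.8
```

```bash
python3 -c "
from h import *
plan((560.2,40.5,164.9))"
```

```text
from [560.3  41.  174.6] yaw -6.8 -> shift [-0.   0.5  9.7] roll 0.0
```

>>> {"fn": "drive_tool", "kwargs": {
  "targets": [
    [1,0,0.3,4,0],
    [1,0,0.3,7,0],
    [1,0,0.3,9,0],
    [1,0,0.3,10,0],
    [1,0,0.3,10,0]
  ]
}}

```text
clock: 30.35
position: [560.3, 40.1, 164.5]
ee_rot: [0.998, -0.06, 0.0, 0.0]
contact_force: [-0.6, 0.1, 4.0]
gripper_width: 15.3
grasp_force: 59.5
```

>>> {"fn": "drive_tool", "kwargs": {
  "targets": [
    [1,0,0,0.7,0],
    [1,0,0,0.7,0],
    [1,0,0,0.7,0]
  ]
}}

```text
clock: 30.65
position: [560.4, 40.0, 164.3]
ee_rot: [0.998, -0.06, 0.001, 0.0]
contact_force: [-1.7, -0.0, 6.3]
gripper_width: 15.3
grasp_force: 59.8
```

```bash
python3 -c "
from h import *
print(arm.read_state()['contact_force']);plan((550.8,-36.1,175))"
```

```text
[-1.72819198e+00 -2.14739107e-03  6.32029078e+00]
from [560.4  40.  164.3] yaw -6.9 -> shift [ -0.4  76.7 -10.7] roll 0.0
```

Touched the small block. On to the medium one.

>>> {"fn": "drive_tool", "kwargs": {
  "targets": [
    [1,0,0,-10,0],
    [1,0,0,-30,0],
    [1,0,30,-30,0],
    [1,0,60,-30,0],
    [1,-0.4,76.7,-30,0],
    [1,-0.4,76.7,-30,0],
    [1,-0.4,76.7,-10,0],
    [1,-0.4,76.7,-10,0],
    [1,-0.4,76.7,-10,0]
  ]
}}

```text
clock: 31.55
position: [550.7, -35.6, 173.0]
ee_rot: [0.998, -0.06, -0.0, 0.0]
contact_force: [0.5, 0.3, -0.4]
gripper_width: 15.4
grasp_force: 58.8
```

```bash
python3 -c "
from h import *
plan((550.8,-36.1,164.5))"
```

```text
from [550.7 -35.6 173. ] yaw -6.8 -> shift [0.2 0.5 8.5] roll 0.0
```

>>> {"fn": "drive_tool", "kwargs": {
  "targets": [
    [1,0.2,0.5,4,0],
    [1,0.2,0.5,7,0],
    [1,0.2,0.5,8.5,0],
    [1,0.2,0.5,9.5,0],
    [1,0.2,0.5,9.5,0],
    [1,0.2,0.5,9.5,0]
  ]
}}

```text
clock: 32.15
position: [551.0, -36.4, 164.4]
ee_rot: [0.998, -0.06, 0.001, -0.0]
contact_force: [-1.2, 0.2, 5.2]
gripper_width: 15.2
grasp_force: 59.5
```

```bash
python3 -c "
from h import *
plan((573,256,258),2.5)"
```

```text
from [551.  -36.4 164.4] yaw -6.9 -> shift [ -13.  -293.   -93.5] roll -9.4
```

>>> {"fn": "drive_tool", "kwargs": {
  "targets": [
    [1,0,0,-20,0],
    [1,0,0,-60,0],
    [1,0,0,-94,0],
    [1,-2,-45,-94,0],
    [1,-4,-90,-94,0],
    [1,-6,-135,-94,-2],
    [1,-8,-180,-94,-4],
    [1,-10,-225,-94,-6],
    [1,-12,-270,-94,-8],
    [1,-13,-293,-94,-9.4],
    [1,-13,-293,-94,-9.4],
    [1,-13,-293,-94,-9.4]
  ]
}}

```text
clock: 33.35
position: [572.6, 255.8, 256.8]
ee_rot: [1.0, 0.022, -0.001, 0.0]
contact_force: [-0.2, 0.5, -0.7]
gripper_width: 15.0
grasp_force: 58.9
```

```bash
python3 -c "
from h import *
plan((573,256,131),2.5)
im=arm.get_image('top'); cv2.imwrite('pics/t13.png',im)
green(im,cam('top'),(65,30,40),(90,130,255),108,'beaker',100)"
```

```text
from [572.6 255.8 256.8] yaw 2.5 -> shift [  0.6  -0.3 125.8] roll 0.0
beaker (275, 207, 26, 17) circle@z [565.5 252.9] 40.7
beaker (83, 142, 22, 22) circle@z [753.4 875. ] 35.4
beaker (82, 68, 23, 22) circle@z [997.7 880.1] 40.1
```

>>> {"fn": "drive_tool", "kwargs": {
  "targets": [
    [1,0,0,40,0],
    [1,0,0,80,0],
    [1,0,0,110,0],
    [1,0,0,126,0],
    [1,0,0,126,0],
    [1,0,0,126,0],
    [1,0,0,85,0],
    [1,0,0,40,0],
    [1,0,0,0,0],
    [1,0,0,-2,0],
    [1,0,0,-2,0]
  ]
}}

```text
clock: 34.5
position: [573.7, 256.0, 263.3]
ee_rot: [1.0, 0.022, 0.003, -0.002]
contact_force: [-0.1, -0.3, -1.5]
gripper_width: 15.2
grasp_force: 58.8
```

```bash
python3 -c "
from h import *
plan((508.3,366.9,258),2.4)"
```

```text
from [573.7 256.  263.3] yaw 2.5 -> shift [ -60.5 -113.6    5.4] roll 0.1
```

>>> {"fn": "drive_tool", "kwargs": {
  "targets": [
    [1,-20,-38,3,0],
    [1,-40,-76,3,0],
    [1,-60.5,-113.6,3,0],
    [1,-60.5,-113.6,3,0],
    [1,-60.5,-113.6,3,0],
    [1,-60.5,-113.6,3,0]
  ]
}}

```text
clock: 35.1
position: [507.6, 365.9, 256.1]
ee_rot: [1.0, 0.022, -0.0, 0.0]
contact_force: [0.3, -1.3, -0.5]
gripper_width: 15.2
grasp_force: 58.9
```

```bash
python3 -c "
from h import *
plan((508.3,366.9,131),2.4)"
```

```text
from [507.6 365.9 256.1] yaw 2.5 -> shift [  0.9  -1.1 125.1] roll 0.1
```

>>> {"fn": "drive_tool", "kwargs": {
  "targets": [
    [1,0.9,-0.9,25,0],
    [1,0.9,-0.9,50,0],
    [1,0.9,-0.9,75,0],
    [1,0.9,-0.9,95,0],
    [1,0.9,-0.9,110,0],
    [1,0.9,-0.9,119,0],
    [1,0.9,-0.9,119,0],
    [1,0.9,-0.9,119,0]
  ]
}}

```text
clock: 35.9
position: [509.1, 367.5, 138.3]
ee_rot: [1.0, 0.022, 0.0, -0.0]
contact_force: [0.9, -0.1, -0.4]
gripper_width: 15.4
grasp_force: 58.9
```

```bash
python3 -c "
from h import *
plan((508.3,366.9,131),2.4)"
```

```text
from [509.1 367.5 138.3] yaw 2.5 -> shift [-0.8  0.5  7.3] roll 0.1
```

>>> {"fn": "drive_tool", "kwargs": {
  "targets": [
    [1,-0.6,0.5,4,0],
    [1,-0.6,0.5,6.5,0],
    [1,-0.6,0.5,7.7,0],
    [1,-0.6,0.5,7.7,0],
    [1,-0.6,0.5,7.7,0]
  ]
}}

```text
clock: 36.4
position: [507.9, 367.3, 130.9]
ee_rot: [1.0, 0.022, 0.0, -0.0]
contact_force: [-1.9, -1.5, 4.5]
gripper_width: 15.5
grasp_force: 59.4
```

The collar is seated with 4.5 N upward at the pickup height. I'll release and rise.

>>> {"fn": "drive_tool", "kwargs": {
  "targets": [
    [0.3,0,0,0,0],
    [-0.3,0,0,0,0],
    [-1,0,0,0,0],
    [-1,0,0,0,0],
    [-1,0,0,0,0],
    [-1,0,0,0,0],
    [-1,0,0,-25,0],
    [-1,0,0,-60,0],
    [-1,0,0,-110,0],
    [-1,0,0,-150,0],
    [-1,-25,0,-175,0],
    [-1,-25,0,-175,0]
  ]
}}

```text
clock: 37.6
position: [482.7, 367.1, 310.7]
ee_rot: [1.0, 0.023, 0.004, -0.004]
contact_force: [0.0, 0.1, 0.2]
gripper_width: 85.0
grasp_force: 0.0
```

>>> {"fn": "drive_tool", "kwargs": {
  "targets": [
    [-1,0,20,0,0],
    [-1,0,60,0,0],
    [-1,0,110,0,0],
    [-1,0,150,0,0],
    [-1,0,150,0,0],
    [-1,0,150,0,0]
  ]
}}

```text
clock: 38.2
position: [489.2, 214.4, 303.9]
ee_rot: [1.0, 0.021, -0.001, 0.0]
contact_force: [-0.6, 0.1, -0.5]
gripper_width: 85.6
grasp_force: 0.0
```

```bash
python3 - <<'E'
from h import *
im=arm.get_image('wrist'); t=arm.get_image('top'); cv2.imwrite('pics/f_t.png',t)
a=cv2.resize(t[170:300,230:490],(800,400)[:2],interpolation=cv2.INTER_CUBIC)
b=cv2.resize(im[0:300],(427,200)); s=arm.get_image('side')
d=cv2.resize(s[160:320,230:420],(373,200),interpolation=cv2.INTER_AREA)
cv2.imwrite('pics/final.png',np.vstack([a,np.hstack([b,d])]))
E
```

```text
(no output)
```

View pics/final.png

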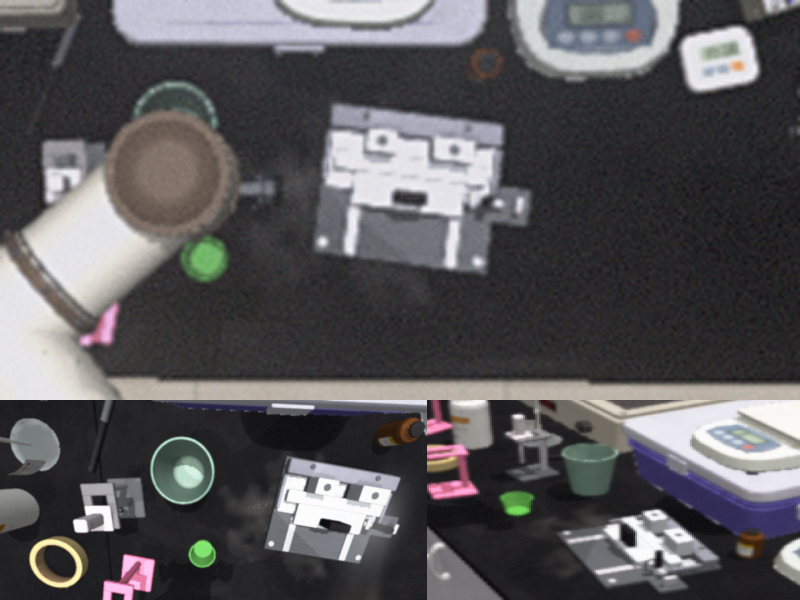

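The final pictures show the blocks clamped at (383,140) and (457,150), the bolt home, the dabber hanging in the grey stand at (62,185), and the cup and beaker upright.

```bash
python3 -c "
from bench import arm
print(arm.job_done())"
```

```text
the job is handed in; nothing more can be done
None
```

I've handed the job in: both blocks present are clamped with the bolt home, the dabber steps were done in the order asked (small block first, then medium), and it hangs back in its grey stand; the verdict was not shown.

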